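# Seat the sowing strip on its locating pin

## Robot

A 6-joint arm with a two-finger parallel gripper is mounted at the origin on the work surface. World frame = base frame: x ahead of the robot, y to its left, z up, the work surface at z = 0. Lengths are in m, angles in degrees, forces in N, time in s.
With the tool pointing down it reaches from about 0.4 to 0.825 m from the base axis. Payload 7 kg.
Tool frame: the origin (TCP) lies at the very end of the fingers, on their centre line; the grasp point (between the pads) lies 19 mm behind it (ctrl.grip_depth is the z of the grasp point in the tool frame, in m); z points along the fingers, y is the direction in which the jaws open and shut (so a half turn about z gives the same grasp; the last joint's range is limited). The gripper opens to 88 mm and grips with 3 to 60 N. Pads are 19 mm wide; open, the fingers measure 130 mm over their backs; the gripper's body (78 mm by 193 mm) begins 47 mm behind the grasp point.
Start: joints at [92.596, 20.546, 0.682, 0, -70.136, -16.507], TCP at [0.162, 0.655, 0.227] pointing down, gripper open.
Joint ranges: [-176.03, 176.03], [-82.01, 121.73], [-58.28, 71.71], [-173.87, 95.51], [-174.79, -0.11], [-173.66, 173.66]. Speed limits (degrees/s): [136.94, 136.94, 172.46, 180, 180, 180].

## Interface

Orientations are given as [roll, pitch, yaw] about the fixed x, y, z axes, in that order (R = Rz(yaw) Ry(pitch) Rx(roll)).
In Python, from plant import telemetry, snapshot, job, models, ctrl gives the robot as it stands.
- The arm moves only by the tool jog_arm, never from a script. Its argument "targets" is text: rows parted by semicolons, each of 7 numbers parted by spaces: the shift along the tool's x, y, z in m, then the turn, a rotation vector about the tool's x, y, z in degrees, then the gripper command: -1 is shut, 1 is fully open, values between are in proportion. A call has exactly 8 rows; each row is the pose to reach, as a shift and turn from the pose measured when the call began, along the tool's axes at that moment; what a row does not reach only later rows make up. A row lasts 1/8 s, in which the tool goes at most 62.5 mm and 10.7 degrees, less where a joint would pass 70% of its speed; a pose out of reach is approached as far as the arm can. A call with a gripper value outside its range is refused whole. The fingers move at their own pace and stop on an object; the grip force is fixed at half the most. Time passes only in rows, so rows that repeat a pose let the fingers close, or fill a call up. It gives the time, the measured TCP pose, the force and the opening at its end, in the units of the state.
- telemetry.get_obs(): the state, without advancing time (a new reading comes with each control period).
- snapshot(name): name is "side" or "top" or "wrist"; returns a dict with "img" (420x560x3 uint8, red, green, blue), "range_z" (420x560 float32, m along the optical axis (not along the pixel's ray), 0 where there is no reading), "intrinsics" (3x3 intrinsics, pixels), "k1" (the pictures are not rectified: a ray, as slopes to the right and down, at radius r is drawn at 1 + k1 r^2 times it, then the intrinsics apply), "R" (3x3) and "t" (3): a world point X has camera coordinates R X + t. Camera axes: x right, y down, z forward; pixel columns grow to the right and rows downward; lengths in m; the calibration is good to about 2 mm. A picture is of the moment at which its call begins.
- job.close_job(): hands the job in, once; it reports no verdict.
Trained networks look in a picture, given as the dict that the camera call returned (one of the last four; its "shot" number tells which), for a name from the list of things; names that differ only in an ending like _2 or _b are one class to them, and where a whole thing is asked for, a point or a joint stands for the part that bears it (a point fixed in the world has none). Each returns a list of dicts, best first, with "conf" (0 to 1); they miss things now and then, are a little off and sometimes report something else, mostly with a low value. They report only what shows in the picture. A call takes as long as a camera call. They do not tell look-alikes from the thing itself.
- models.cut_out(name, picture): "region" (420x560 bool, what is visible of it) and "uv" ([column, row] in pixels, amid what is visible of it).
- models.spot_point(name, picture): "uv" ([column, row] in pixels: a listed point, or the origin of a listed thing).
The state is a dict: "clock": time; "joint_pos": joint angles; "qvel": joint speeds; "tau": joint torques, N m; "tool_pos": TCP position; "orientation": TCP orientation; "force": force on the tool from outside, world axes, zero at the start; "moment": the same for the moment, N m; "opening": finger opening in m.
Only numpy, scipy, OpenCV 4.12 (cv2) and the standard library are available. Lean on these libraries where they do the work, as an engineer would, in place of code of your own. Each camera call takes 0.05 s, during which the arm holds its last target.

## Task

Pick the yellow sowing strip up by its grip and lay it on the black cell frame, long edge along the wooden fence and its red-marked end over the brass pin. The pin can stand anywhere in its short slot, so gently nudge the strip along the fence until its hole drops over the pin and it lies flat, straight along the fence. Then let go; never press or push hard on the strip, frame, fence or pin, and leave the other things where they are.

Things in the scene. Friction and masses are not known exactly. Their poses are not given: they have to be found in the camera images.
- strip_grip (a point): Centre of the grip of the loose yellow sowing strip (about 0.16 kg): a flat plate 60 (x) by 220 (y) by 6 mm, with an upright grip block on its middle, 44 (x) by 14 (y) mm, 44 mm high from the plate's top. The point is 28 mm above the plate's underside. Take the grip across its 14 mm, along y. Axes: y along the strip, away from its hole; z up. The strip starts flat on the table.
- strip_hole (a point): Centre of the strip's round through hole (13 mm), at the level of its underside; 75 mm from the strip's middle along its -y, between two red bars, 35 mm from the end. Axes as the strip. The black spots along the strip are only marks. With the hole end riding on the pin it stands up to 7 mm high; left free, it drops by its weight once hole and pin are within about 1.5 mm.
- slot (a point): Middle of the short slot in the frame's flat deck, at deck level, 30 mm above the table. x: square to the fence, towards it; y: along slot and fence, towards the frame's middle; z up. A round-topped brass pin, 10 mm thick and 7 mm high, is clamped in the slot, its centre up to 13 mm either way along y from this point (not measured); in x it is exact. The fence's face is at x = +30 mm.
- frame: The fixed frame with slot, pin and fence; axes as the slot, origin on the table 75 mm in +y and 5 mm in -x from the slot's middle. Grey tray 190 by 360 mm under a black deck, which reaches from x -108 to +57, y -75 to +255 mm as seen from the slot. The fence is a wooden bar, 20 mm high over the deck, y -60 to +210 mm. Seated, the strip's y is along the slot's y, its +x edge at the fence.
- seed_dish: White dish, 48 mm wide, 22 mm high, standing on the far (+y) end of the frame's deck; origin at its base. To be left alone.
- seed_jar: Amber jar with green cap, 52 mm wide, 85 mm high; origin at its base. To be left alone.
- pot_a: Terracotta pot, 64 mm wide, 60 mm high; origin at its base. To be left alone.
- pot_b: Black pot, 64 mm wide, 60 mm high; origin at its base. To be left alone.
- dibber: Wooden dibber, 145 mm long, 26 mm thick, lying on the table; origin under its middle. To be left alone.
Mind the look-alikes: they are no part of the job. There is more than one size of the part that bears strip_grip; the job needs the larger.

How it is judged:
By the outcome, as a careful person would: the job done as asked, in the order asked, and still so for the second after the job is handed in, with the robot touching nothing.
It also fails if it takes over 51 s, if anything falls off the work surface, if the arm or the gripper's body presses on something with over 40 N, if the wrist force passes 120 N, or if a joint passes its speed limit or range.

## Working session

There is one attempt and no reset: what is moved stays moved. The work goes in short steps, Python scripts to look and compute and a tool call to move; the robot and the scene stay as the last step left them, time stands still between calls to the robot, and variables do not carry over. Pictures are saved under pics/ and viewed, and the job is handed in when it is done.

Besides the shell and the picture viewer there is one more tool, called after "Emit:" in YAML: its name, and indented under it one key for each argument. jog_arm: Moves the arm, as the interface text tells. Its arguments: {"type":"object","properties":{"targets":{"type":"string"}},"required":["targets"]}

```bash
ls; mkdir -p pics; python3 - <<'E'
from plant import telemetry, snapshot, job, models, ctrl
import cv2,numpy as np,pickle
print(telemetry.get_obs(), ctrl.grip_depth)
for n in ["top","side"]:
    s=snapshot(n); pickle.dump(s,open(f"{n}0.pkl","wb"))
    cv2.imwrite(f"pics/{n}0.png",s["img"][:,:,::-1])
    print(n,s["intrinsics"],s["k1"],s["R"],s["t"])
    for k in ["strip_grip","strip_hole","slot","frame","seed_dish"]:
        print(k,[(np.round(d["uv"]),round(d["conf"],2)) for d in models.spot_point(k,s)][:5])
E
```

```text
pics
{'clock': 0.0, 'joint_pos': array([ 9.25970507e+01,  2.05905057e+01,  6.35022626e-01, -2.22717416e-02,
       -7.01360747e+01, -1.65083792e+01]), 'qvel': array([ 0.10850665, -0.03606291, -0.02342774,  0.01091619, -0.08632439,
       -0.0929496 ]), 'tau': array([-1.27568356e-06, -5.82721245e+01,  2.93058693e+01,  6.99716493e+00,
        7.05792612e-03, -1.60461550e-04]), 'tool_pos': array([0.1621615, 0.6547299, 0.2256359]), 'orientation': array([ 1.79906266e+02, -5.94548891e-03, -1.39189080e+01]), 'force': array([0.09670148, 0.2204662 , 0.33290786]), 'moment': array([-0.01394536, -0.02568905,  0.03753096]), 'opening': 0.0875692910356558} -0.0188
top [[393.00863989   0.         272.10465273]
 [  0.         393.00863989 211.28773228]
 [  0.           0.           1.        ]] -0.0015103431486318268 [[-0.00909845 -0.9993634  -0.03449652]
 [-0.99771644  0.01138155 -0.06657595]
 [ 0.06692619  0.033812   -0.99718485]] [-0.05705813  0.49539523  0.96522625]
strip_grip [(array([362., 206.]), 0.84), (array([392., 288.]), 0.74)]
strip_hole [(array([382., 186.]), 0.86), (array([396., 272.]), 0.62)]
slot [(array([201., 185.]), 0.78)]
frame [(array([175., 189.]), 0.57)]
seed_dish [(array([305., 139.]), 0.74)]
side [[496.0855474    0.         283.38432446]
 [  0.         496.0855474  211.67653359]
 [  0.           0.           1.        ]] -0.17628584965413804 [[ 0.9528229  -0.3035216  -0.00178058]
 [-0.1855216  -0.57773124 -0.79486373]
 [ 0.24022961  0.7576947  -0.60678536]] [-0.47898697  0.08531191  1.26322361]
strip_grip [(array([324., 266.]), 0.68), (array([241., 309.]), 0.62)]
strip_hole [(array([265., 322.]), 0.92), (array([351., 289.]), 0.59)]
slot [(array([294., 172.]), 0.93), (array([282., 170.]), 0.21)]
frame [(array([283., 172.]), 0.77)]
seed_dish [(array([248., 147.]), 0.62)]
```

View pics/top0.png

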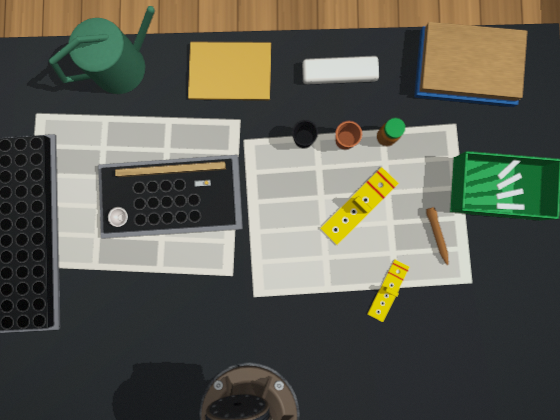

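View pics/side0.png

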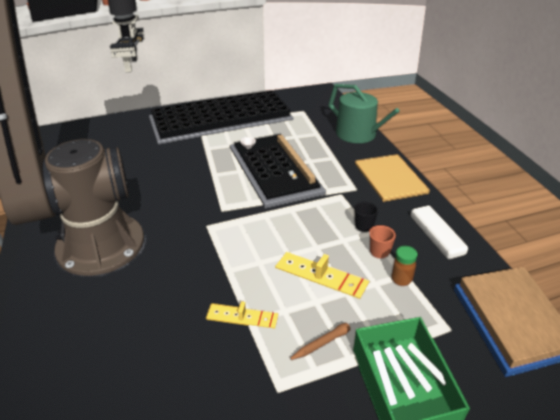

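The top picture shows the large yellow strip with its grip near (362,205) and red bars near (376,186). A smaller look-alike strip is at (388,290). The frame is at (170,197), with its fence on the +x side (row 170), the slot and pin at (202,183), and the dish at (118,217). The side view agrees: large strip at (322,272), small one at (242,315).

Strip candidates are the large one (362,206) and the small one (392,288), and I choose the large one. Next I measure it and check a crop.

```bash
cat > h.py <<'E'
import numpy as np,cv2,pickle
def ray(s,uv):
    K=s["intrinsics"]; uv=np.atleast_2d(np.asarray(uv,float))
    d=(uv-[K[0,2],K[1,2]])/[K[0,0],K[1,1]]
    u=d.copy()
    for _ in range(20): u=d/(1+s["k1"]*(u**2).sum(1,keepdims=True))
    return np.c_[u,np.ones(len(u))]
def at_z(s,uv,z):
    r=ray(s,uv); R,t=s["R"],s["t"]; c=-R.T@t; d=r@R
    k=(z-c[2])/d[:,2]; return c+d*k[:,None]
def by_range(s,uv):
    uv=np.atleast_2d(uv); r=ray(s,uv); i=np.round(uv).astype(int)
    z=s["range_z"][i[:,1],i[:,0]]; return (r*z[:,None]-s["t"])@s["R"]
def cloud(s):
    v,u=np.mgrid[0:420,0:560]; uv=np.c_[u.ravel(),v.ravel()]
    return by_range(s,uv).reshape(420,560,3)
def project(s,X):
    X=np.atleast_2d(X); c=X@s["R"].T+s["t"]; u=c[:,:2]/c[:,2:]
    u=u*(1+s["k1"]*(u**2).sum(1,keepdims=True)); K=s["intrinsics"]
    return u*[K[0,0],K[1,1]]+[K[0,2],K[1,2]]
def crop(s,u0,v0,w,h,f,name):
    cv2.imwrite(name,cv2.resize(s["img"][v0:v0+h,u0:u0+w,::-1],None,fx=f,fy=f,interpolation=cv2.INTER_CUBIC))
E
python3 - <<'E'
from h import *
s=pickle.load(open("top0.pkl","rb"))
crop(s,310,150,100,110,6,"pics/c1.png"); crop(s,90,145,160,100,5,"pics/c2.png")
P=cloud(s)
hsv=cv2.cvtColor(s["img"],cv2.COLOR_RGB2HSV)
m=((hsv[...,0]>20)&(hsv[...,0]<35)&(hsv[...,1]>180)&(hsv[...,2]>120)).astype(np.uint8)
n,l,st,c=cv2.connectedComponentsWithStats(m)
for i in range(1,n):
    if st[i,4]>100: 
        q=P[l==i]; print(st[i],c[i],np.median(q,0),np.percentile(q[:,2],[5,50,98]))
print(by_range(s,[[362,204],[382,186],[201,185],[150,220],[225,225],[170,168],[118,217]]).round(4))
for uv in ([362,206],[376,184],[202,183]): print(uv,at_z(s,uv,0.006),at_z(s,uv,.03))
E
```

```text
[378 168  20  19 115] [387.55652174 176.5826087 ] [ 0.5789444  -0.35262927  0.00567465] [0.0027158  0.00567465 0.00918716]
[368 173  25  24 255] [380.01960784 183.98823529] [ 0.56110835 -0.33359028  0.00569434] [0.00229001 0.00569434 0.00961742]
[ 321  183   62   61 1271] [351.52242329 212.86073958] [ 0.48828537 -0.25980305  0.00610419] [0.00304843 0.00610419 0.05101372]
[389 264  18  15 124] [397.34677419 271.21774194] [ 0.34394043 -0.36949116  0.00405361] [0.00145829 0.00405361 0.00793674]
[368 273  34  49 722] [384.94459834 297.47645429] [ 0.27828429 -0.33765143  0.0040444 ] [0.00070075 0.0040444  0.03585007]
[[ 0.5073 -0.2783  0.0517]
 [ 0.5562 -0.3388  0.0026]
 [ 0.5611  0.1133  0.0313]
 [ 0.4757  0.2412  0.0288]
 [ 0.4615  0.0548  0.0235]
 [ 0.6019  0.1865  0.0477]
 [ 0.4837  0.3198  0.034 ]]
[362, 206] [[ 0.50611722 -0.28701239  0.006     ]] [[ 0.50424657 -0.28235307  0.03      ]]
[376, 184] [[ 0.56105726 -0.3232269   0.006     ]] [[ 0.55785138 -0.31768745  0.03      ]]
[202, 183] [[0.56969484 0.11624706 0.006     ]] [[0.56627904 0.11110586 0.03      ]]
```

View pics/c1.png

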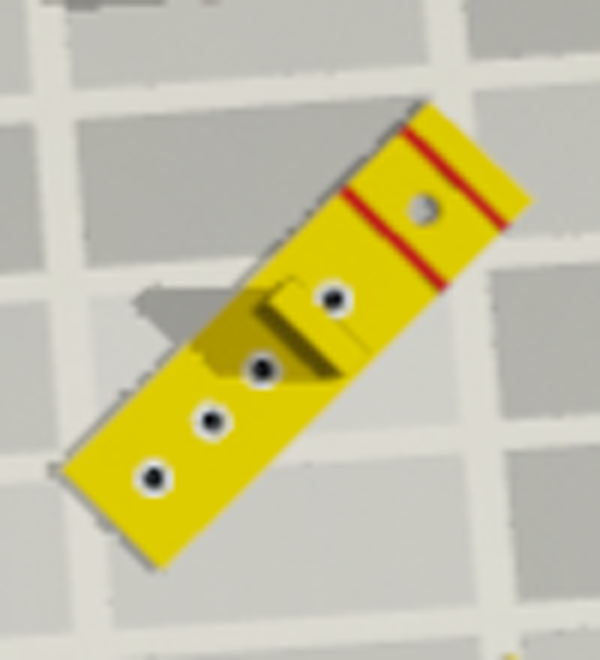

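View pics/c2.png

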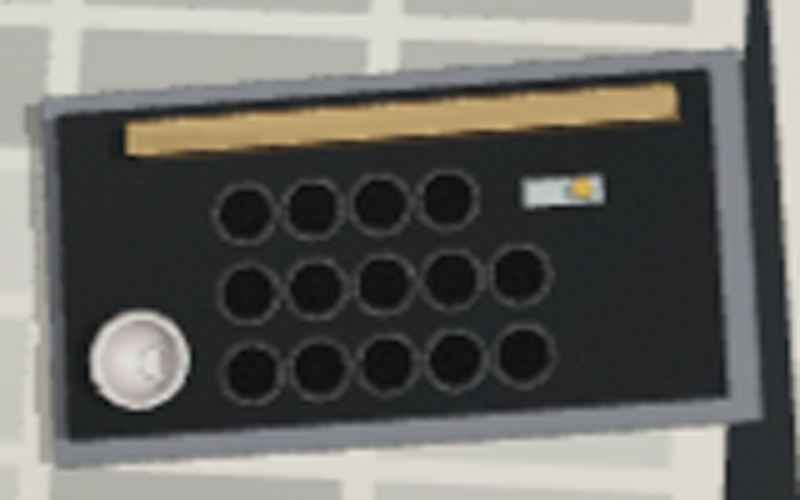

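The crops confirm the choice. The strip is the large one, with red bars and its hole at crop (425,209). The frame crop shows the slot from (522,192) to (605,190) and the brass pin at (583,187), on the -y side of the slot's middle.

```bash
python3 - <<'E'
from h import *
s=pickle.load(open("top0.pkl","rb"))
f1=lambda a:(np.array(a,float)+.5)/6-.5+[310,150]
f2=lambda a:(np.array(a,float)+.5)/5-.5+[90,145]
C=at_z(s,f1([[425,100],[533,203],[158,570],[62,468]]),.006)[:,:2]
print("corners",C.round(4)); ctr=C.mean(0)
print("sides",[round(float(np.linalg.norm(C[i]-C[(i+1)%4])),4) for i in range(4)])
yd=(C[2]+C[3]-C[0]-C[1]);yd/=np.linalg.norm(yd)
print("ctr",ctr,"yaw of strip y",np.degrees(np.arctan2(yd[1],yd[0])))
h=at_z(s,f1([425,209]),.006)[0,:2]; print("hole",h,"pred",ctr-.075*yd)
# grip top via range
P=cloud(s); m=(P[...,2]>.045)&(P[...,2]<.056); m[:, :330]=0;m[:,390:]=0;m[:170]=0;m[230:]=0
q=P[m]; print("grip top",q.mean(0),len(q)); r=cv2.minAreaRect(q[:,:2].astype(np.float32)*1000); print(r)
# frame
F=at_z(s,f2([[55,115],[710,68],[728,398],[70,440]]),.03)[:,:2]; print("deck corners",F.round(4)); 
print([round(float(np.linalg.norm(F[i]-F[(i+1)%4])),4) for i in range(4)])
fy=(F[0]+F[3]-F[1]-F[2]);fy/=np.linalg.norm(fy);print("deck yaw y",np.degrees(np.arctan2(fy[1],fy[0])))
fx=np.array([fy[1],-fy[0]]); c=F.mean(0)
print("slot from deck",c-fx*(-25.5e-3)-fy*.09)
S=at_z(s,f2([[522,193],[605,190]]),.03)[:,:2];print("slot ends",S,S.mean(0))
print("pin",at_z(s,f2([583,187]),.036))
FE=at_z(s,f2([[127,156],[680,121]]),.05)[:,:2];d=FE[0]-FE[1];print("fence face top",FE,np.linalg.norm(d),np.degrees(np.arctan2(d[1],d[0])))
FE=at_z(s,f2([[127,157],[680,123]]),.03)[:,:2];d=FE[0]-FE[1];print("fence if base",FE,np.linalg.norm(d))
E
```

```text
corners [[ 0.6059 -0.3354]
 [ 0.5618 -0.3789]
 [ 0.4105 -0.2201]
 [ 0.4532 -0.1811]]
sides [0.0619, 0.2193, 0.0579, 0.2171]
ctr [ 0.50781549 -0.27891844] yaw of strip y 134.15384613320705
hole [ 0.55985427 -0.33418155] pred [ 0.56005954 -0.33272883]
grip top [ 0.50666988 -0.28047626  0.04975123] 108
((506.6054382324219, -280.2903747558594), (43.883811950683594, 13.500137329101562), 43.47804641723633)
deck corners [[0.6089 0.3681]
 [0.6274 0.0371]
 [0.463  0.0285]
 [0.4455 0.3572]]
[0.3315, 0.1647, 0.3291, 0.1638]
deck yaw y 93.13000225289511
slot from deck [0.56657923 0.10925404]
slot ends [[0.56605755 0.1311426 ]
 [0.56697982 0.08959803]] [0.56651869 0.11037032]
pin [[0.56776718 0.0993827  0.036     ]]
fence face top [[0.58425851 0.32210561]
 [0.59745457 0.04905974]] 0.2733645597321067 92.7669001395041
fence if base [[0.58704031 0.33094423]
 [0.60001801 0.05212084]] 0.27912525181819303
```

```bash
cat >> h.py <<'E'
from scipy.spatial.transform import Rotation as Ro
def rows(wps, grip, obs=None, nd=3):
    """wps: list of (x,y,z,yaw) tool-down world poses; prints tool-frame rows"""
    from plant import telemetry
    o=obs or telemetry.get_obs(); p=o["tool_pos"]; R=Ro.from_euler("xyz",o["orientation"],degrees=True)
    print("now",o["clock"],p.round(4),o["orientation"].round(2),"F",o["force"].round(2),"open",round(o["opening"],4))
    for x,y,z,yaw in wps:
        d=R.inv().apply(np.array([x,y,z])-p)
        T=(R.inv()*Ro.from_euler("xyz",[180,0,yaw],degrees=True)).as_rotvec(degrees=True)
        print(" ".join(f"{v:.{nd}f}" for v in d)," ".join(f"{v:.1f}" for v in T),grip,end="; \n")
def arc(a,b,n):
    ra,rb=np.hypot(*a[:2]),np.hypot(*b[:2]); ta,tb=np.arctan2(a[1],a[0]),np.arctan2(b[1],b[0])
    return [(*( (ra+(rb-ra)*k)*np.array([np.cos(ta+(tb-ta)*k),np.sin(ta+(tb-ta)*k)])),a[2]+(b[2]-a[2])*k,a[3]+(b[3]-a[3])*k) for k in np.arange(1,n+1)/n]
E
python3 - <<'E'
from h import *
w=arc((.162,.655,.226,-13.9),(.507,-.28,.19,-136),24)
rows(w[:8],1); print(w[7],w[15])
E
```

```text
now 0.6 [0.1623 0.6551 0.2266] [180.    -0.   -13.91] F [-0.47  0.18  0.29] open 0.0876
0.051 0.006 0.002 0.0 -0.0 5.1 1; 
0.101 0.016 0.004 0.0 -0.0 10.2 1; 
0.150 0.029 0.005 0.0 -0.0 15.3 1; 
0.198 0.047 0.007 0.0 -0.0 20.3 1; 
0.244 0.067 0.008 0.0 -0.0 25.4 1; 
0.288 0.091 0.010 0.0 -0.0 30.5 1; 
0.329 0.118 0.011 0.0 -0.0 35.6 1; 
0.369 0.148 0.013 0.0 -0.0 40.7 1; 
(np.float64(0.4844406681307593), np.float64(0.4226311767228568), np.float64(0.214), np.float64(-54.599999999999994)) (np.float64(0.6075770337751615), np.float64(0.06488467080982509), np.float64(0.202), np.float64(-95.3))
```

Emit:
jog_arm:
  targets: "0.051 0.006 0.002 0 0 5.1 1; 0.101 0.016 0.004 0 0 10.2 1; 0.150 0.029 0.005 0 0 15.3 1; 0.198 0.047 0.007 0 0 20.3 1; 0.244 0.067 0.008 0 0 25.4 1; 0.288 0.091 0.010 0 0 30.5 1; 0.329 0.118 0.011 0 0 35.6 1; 0.369 0.148 0.013 0 0 40.7 1"

```text
clock: 1.6
tool_pos: [0.486, 0.4216, 0.2137]
orientation: [-180.0, 0.0, -54.8]
force: [-0.2, -0.4, -0.2]
opening: 0.0878
```

```bash
python3 - <<'E'
from h import *
w=arc((.162,.655,.226,-13.9),(.507,-.28,.19,-136),24)
rows(w[8:16],1)
E
```

```text
now 1.6 [0.486  0.4216 0.2137] [-1.7998e+02  1.0000e-02 -5.4780e+01] F [-0.19 -0.39 -0.19] open 0.0878
0.047 0.002 0.001 -0.0 0.0 4.9 1; 
0.096 0.006 0.003 -0.0 0.0 10.0 1; 
0.144 0.014 0.004 -0.0 0.0 15.1 1; 
0.190 0.026 0.006 -0.0 0.0 20.2 1; 
0.236 0.041 0.007 -0.0 0.0 25.3 1; 
0.280 0.060 0.009 -0.0 0.0 30.3 1; 
0.322 0.082 0.010 -0.0 0.0 35.4 1; 
0.362 0.106 0.012 -0.0 0.0 40.5 1;
```

Emit:
jog_arm:
  targets: "0.047 0.002 0.001 0 0 4.9 1; 0.096 0.006 0.003 0 0 10 1; 0.144 0.014 0.004 0 0 15.1 1; 0.190 0.026 0.006 0 0 20.2 1; 0.236 0.041 0.007 0 0 25.3 1; 0.280 0.060 0.009 0 0 30.3 1; 0.322 0.082 0.010 0 0 35.4 1; 0.362 0.106 0.012 0 0 40.5 1"

```text
clock: 2.6
tool_pos: [0.6084, 0.0632, 0.2017]
orientation: [-180.0, 0.0, -95.4]
force: [-0.2, 0.3, 0.1]
opening: 0.0877
```

```bash
python3 - <<'E'
from h import *
from plant import snapshot
w=arc((.162,.655,.226,-13.9),(.507,-.28,.19,-136),24)
rows(w[16:],1)
s=snapshot("wrist");pickle.dump(s,open("w1.pkl","wb"));cv2.imwrite("pics/w1.png",s["img"][:,:,::-1])
E
```

```text
now 2.6 [0.6084 0.0632 0.2017] [-1.7996e+02  2.0000e-02 -9.5450e+01] F [-0.23  0.31  0.1 ] open 0.0877
0.045 -0.003 0.001 -0.0 0.0 4.9 1; 
0.091 -0.003 0.003 -0.0 0.0 10.0 1; 
0.137 0.001 0.004 -0.0 0.0 15.1 1; 
0.183 0.008 0.006 -0.0 0.0 20.2 1; 
0.227 0.018 0.007 -0.0 0.0 25.3 1; 
0.270 0.032 0.009 -0.0 0.0 30.4 1; 
0.311 0.049 0.010 -0.0 0.0 35.5 1; 
0.351 0.068 0.012 -0.0 0.0 40.6 1;
```

View pics/w1.png

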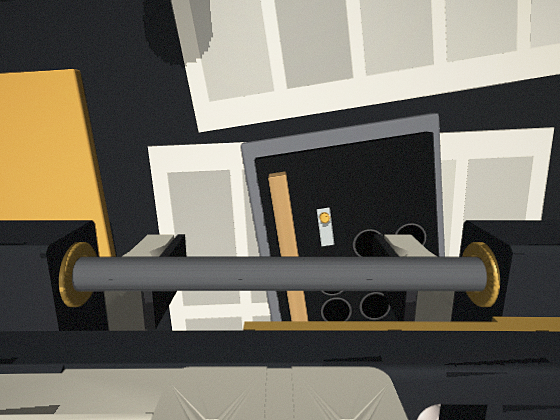

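The wrist view shows the slot from rows 208 to 246 near column 325, with the pin at (325,217) in its -y part. The fence runs from (278,174) down.

```bash
python3 - <<'E'
from h import *
s=pickle.load(open("w1.pkl","rb")); crop(s,235,105,215,140,3.7,"pics/c3.png")
print(s["k1"],(-s["R"].T@s["t"]).round(4))
print("rng",by_range(s,[[325,217],[326,238],[350,200],[300,160]]).round(4))
E
```

```text
0.014264248182008697 [ 0.6008 -0.002   0.3602]
rng [[0.5672 0.0996 0.0372]
 [0.5668 0.1236 0.0293]
 [0.5417 0.0872 0.0302]
 [0.586  0.0448 0.0296]]
```

View pics/c3.png

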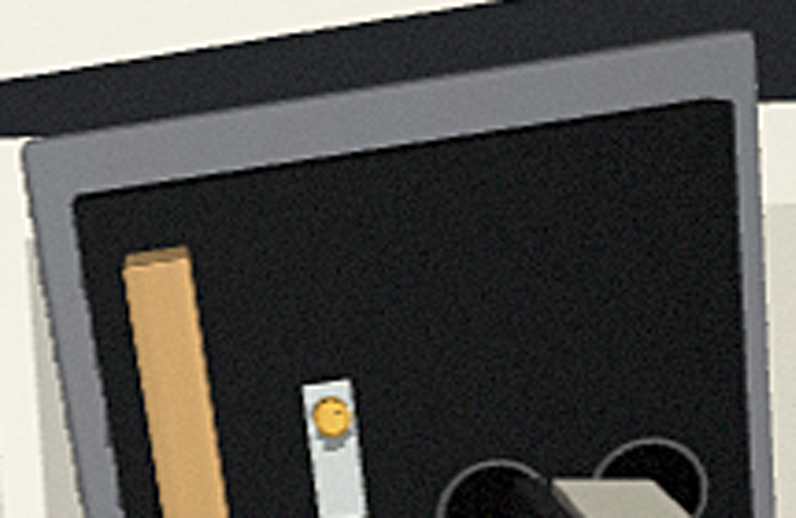

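Emit:
jog_arm:
  targets: "0.045 -0.003 0.001 0 0 4.9 1; 0.091 -0.003 0.003 0 0 10 1; 0.137 0.001 0.004 0 0 15.1 1; 0.183 0.008 0.006 0 0 20.2 1; 0.227 0.018 0.007 0 0 25.3 1; 0.270 0.032 0.009 0 0 30.4 1; 0.311 0.049 0.010 0 0 35.5 1; 0.351 0.068 0.012 0 0 40.6 1"

```text
clock: 3.65
tool_pos: [0.5039, -0.2846, 0.1899]
orientation: [-180.0, -0.0, -136.6]
force: [0.8, -0.3, -1.0]
opening: 0.0875
```

```bash
python3 - <<'E'
from h import *
from plant import snapshot
s=pickle.load(open("w1.pkl","rb"))
f=lambda a:(np.array(a,float)+.5)/3.7-.5+[235,105]
print("pin",at_z(s,f([332,416]),.035))
sl=at_z(s,f([[303,385],[350,380],[318,517],[367,517]]),.03)[:,:2];print("slot pts",sl.round(4),"slot dir",np.degrees(np.arctan2(*(sl[2]-sl[0])[::-1])),np.degrees(np.arctan2(*(sl[3]-sl[1])[::-1])))
e=at_z(s,f([[189,260],[228,517]]),.05)[:,:2];print("fence",e.round(4),np.degrees(np.arctan2(*(e[1]-e[0])[::-1])))
d=at_z(s,f([[74,199],[735,100]]),.03)[:,:2];print("deck -y edge",d.round(4),np.linalg.norm(d[0]-d[1]),np.degrees(np.arctan2(*(d[0]-d[1])[::-1])))
s=snapshot("wrist");pickle.dump(s,open("w2.pkl","wb"));cv2.imwrite("pics/w2.png",s["img"][:,:,::-1])
E
```

```text
pin [[0.56756006 0.10033264 0.035     ]]
slot pts [[0.574  0.0928]
 [0.5618 0.0926]
 [0.5725 0.1295]
 [0.5596 0.1307]] slot dir 92.26723656528047 93.32283062325983
fence [[0.6004 0.0538]
 [0.5966 0.1194]] 93.3505108823963
deck -y edge [[0.6276 0.0393]
 [0.4639 0.0306]] 0.16394894660391693 3.0497003204461333
```

View pics/w2.png

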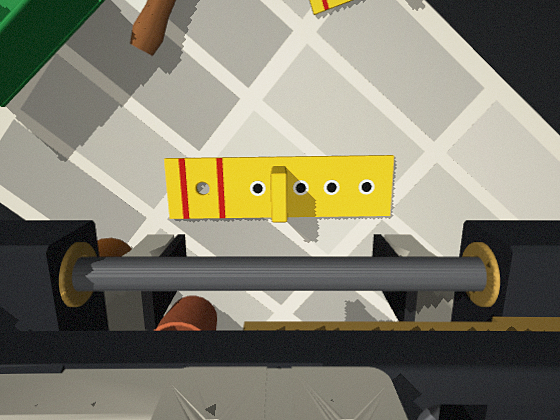

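The wrist view shows the large strip alone under the gripper, with corners near (165,158), (393,155), (393,217) and (167,218). The hole is at (202,188) between the red bars and the grip at (279,195).

```bash
python3 - <<'E'
from h import *
s=pickle.load(open("w2.pkl","rb"))
hsv=cv2.cvtColor(s["img"],cv2.COLOR_RGB2HSV); P=cloud(s)
m=((hsv[...,1]>150)&(hsv[...,2]>90)).astype(np.uint8); m[:100]=0;m[230:]=0;m[:,:150]=0;m[:,410:]=0
m=cv2.morphologyEx(m,cv2.MORPH_CLOSE,np.ones((13,13)))
n,l,st,c=cv2.connectedComponentsWithStats(m);i=1+np.argmax(st[1:,4]);print(st[i])
v,u=np.where(l==i); W=at_z(s,np.c_[u,v],.006)[:,:2].astype(np.float32)*1000
r=cv2.minAreaRect(W);print("plate",r)
g=(l==i)&(P[...,2]>.045); v,u=np.where(g); W=at_z(s,np.c_[u,v],.05)[:,:2].astype(np.float32)*1000; print("grip",cv2.minAreaRect(W),P[g].mean(0))
print("hole",at_z(s,[202.5,188],.006))
y=np.radians(134); 
rows([(.507,-.2805,z,-136) for z in (.15,.1,.05,.012)],1)
E
```

```text
[  164   155   230    67 13729]
plate ((509.92974853515625, -277.7921142578125), (65.00050354003906, 220.01661682128906), 44.23919677734375)
grip ((505.8896484375, -285.8818359375), (54.65214157104492, 185.49002075195312), 45.16689682006836) [ 0.50462388 -0.2831903   0.06705195]
hole [[ 0.56031915 -0.33302317  0.006     ]]
now 3.7 [ 0.5011 -0.2873  0.1895] [ 1.7996e+02 -1.2000e-01 -1.3693e+02] F [-1.52 -2.65 -1.22] open 0.0875
-0.009 0.001 0.040 0.0 -0.1 -0.9 1; 
-0.009 0.001 0.090 0.0 -0.1 -0.9 1; 
-0.009 0.001 0.140 0.0 -0.1 -0.9 1; 
-0.009 0.001 0.178 0.0 -0.1 -0.9 1;
```

Emit:
jog_arm:
  targets: "-0.010 0.001 0.050 0 0 -1.0 0.6; -0.010 0.001 0.095 0 0 -1.0 0.4; -0.010 0.001 0.135 0 0 -1.0 0.4; -0.010 0.001 0.160 0 0 -1.0 0.4; -0.010 0.001 0.174 0 0 -1.0 0.4; -0.010 0.001 0.178 0 0 -1.0 0.4; -0.010 0.001 0.178 0 0 -1.0 0.4; -0.010 0.001 0.178 0 0 -1.0 0.4"

```text
clock: 4.7
tool_pos: [0.5082, -0.2801, 0.0126]
orientation: [-179.9, -0.1, -135.9]
force: [0.6, -0.5, 0.3]
opening: 0.0618
```

```bash
python3 - <<'E'
from h import *
from plant import snapshot
rows([(.5075,-.2795,.012,-135.8)],1)
s=snapshot("wrist");pickle.dump(s,open("w3.pkl","wb"));cv2.imwrite("pics/w3.png",s["img"][:,:,::-1])
s=snapshot("side");pickle.dump(s,open("s3.pkl","wb"));crop(s,200,180,230,160,3.4,"pics/s3.png")
E
```

```text
now 4.7 [ 0.5082 -0.2801  0.0126] [-1.7995e+02 -6.0000e-02 -1.3592e+02] F [ 0.61 -0.53  0.33] open 0.0618
0.000 0.001 0.001 -0.1 -0.1 -0.1 1;
```

View pics/w3.png

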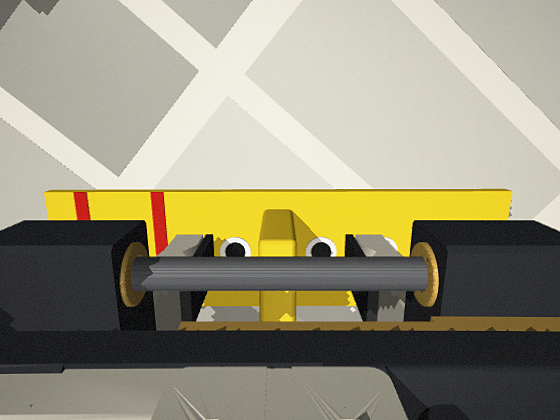

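View pics/s3.png

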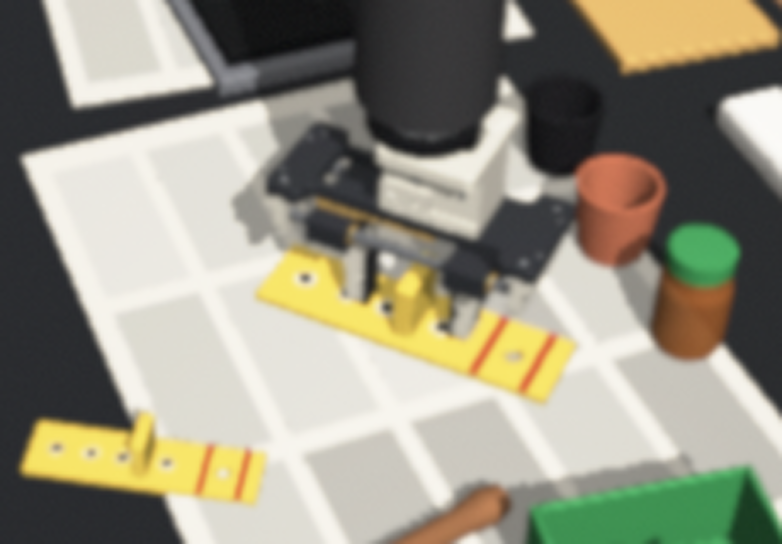

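The wrist view shows the grip at column 278, midway between the fingers at columns 205 and 352. The side crop shows the fingers straddling the large strip's grip and clear of the pots and jar. Closing now.

Emit:
jog_arm:
  targets: "0 0 0 0 0 0 -1; 0 0 0 0 0 0 -1; 0 0 0 0 0 0 -1; 0 0 0 0 0 0 -1; 0 0 0 0 0 0 -1; 0 0 0 0 0 0 -1; 0 0 -0.006 0 0 0 -1; 0 0 -0.02 0 0 0 -1"

```text
clock: 5.8
tool_pos: [0.5074, -0.2799, 0.0325]
orientation: [180.0, -0.1, -135.9]
force: [1.0, 0.3, -1.2]
opening: 0.0138
```

```bash
python3 - <<'E'
from h import *
rows([(.5082,-.2801,.14,-136)],-1)
E
```

```text
now 5.8 [ 0.5074 -0.2799  0.0325] [ 1.7996e+02 -1.2000e-01 -1.3594e+02] F [ 0.95  0.32 -1.2 ] open 0.0138
-0.000 -0.001 -0.108 0.0 -0.1 0.1 -1;
```

```bash
python3 - <<'E'
from h import *
a=(.5075,-.28,.13,-136);b=(.558,.175,.13,-176.9)
w=arc(a,b,13)
rows([(.5075,-.28,.08,-136),a]+w[:6],-1)
E
```

```text
now 5.8 [ 0.5074 -0.2799  0.0325] [ 1.7996e+02 -1.2000e-01 -1.3594e+02] F [ 0.95  0.32 -1.2 ] open 0.0138
0.000 -0.000 -0.048 0.0 -0.1 0.1 -1; 
0.000 -0.000 -0.098 0.0 -0.1 0.1 -1; 
-0.034 0.011 -0.098 0.0 -0.1 3.2 -1; 
-0.067 0.025 -0.098 0.0 -0.1 6.4 -1; 
-0.100 0.040 -0.098 0.0 -0.1 9.5 -1; 
-0.132 0.057 -0.098 0.0 -0.1 12.6 -1; 
-0.162 0.077 -0.098 0.0 -0.1 15.8 -1; 
-0.191 0.098 -0.098 0.0 -0.1 18.9 -1;
```

Emit:
jog_arm:
  targets: "0 0 -0.048 0 -0.1 0 -1; 0 0 -0.098 0 -0.1 0 -1; -0.034 0.011 -0.098 0 -0.1 3.2 -1; -0.067 0.025 -0.098 0 -0.1 6.4 -1; -0.100 0.040 -0.098 0 -0.1 9.5 -1; -0.132 0.057 -0.098 0 -0.1 12.6 -1; -0.162 0.077 -0.098 0 -0.1 15.8 -1; -0.191 0.098 -0.098 0 -0.1 18.9 -1"

```text
clock: 6.8
tool_pos: [0.577, -0.0753, 0.1313]
orientation: [-180.0, 0.0, -154.9]
force: [0.3, -0.2, -2.0]
opening: 0.0137
```

```bash
python3 - <<'E'
from h import *
a=(.5075,-.28,.13,-136);b=(.558,.175,.13,-176.9)
w=arc(a,b,13)
rows(w[6:],-1)
E
```

```text
now 6.8 [ 0.577  -0.0753  0.1313] [-1.8000e+02  3.0000e-02 -1.5494e+02] F [ 0.33 -0.16 -1.99] open 0.0137
-0.019 0.030 0.001 0.0 0.0 3.1 -1; 
-0.035 0.062 0.001 0.0 0.0 6.2 -1; 
-0.050 0.095 0.001 0.0 0.0 9.4 -1; 
-0.063 0.129 0.001 0.0 0.0 12.5 -1; 
-0.074 0.164 0.001 0.0 0.0 15.7 -1; 
-0.083 0.199 0.001 0.0 0.0 18.8 -1; 
-0.089 0.235 0.001 0.0 0.0 22.0 -1;
```

Emit:
jog_arm:
  targets: "-0.019 0.030 0.001 0 0 3.1 -1; -0.035 0.062 0.001 0 0 6.2 -1; -0.050 0.095 0.001 0 0 9.4 -1; -0.063 0.129 0.001 0 0 12.5 -1; -0.074 0.164 0.001 0 0 15.7 -1; -0.083 0.199 0.001 0 0 18.8 -1; -0.089 0.228 0.001 0 0 21.5 -1; -0.089 0.235 0.001 0 0 22 -1"

```text
clock: 7.8
tool_pos: [0.5578, 0.1769, 0.1313]
orientation: [180.0, 0.1, -176.9]
force: [0.4, -0.2, -1.1]
opening: 0.0137
```

```bash
python3 - <<'E'
from h import *
from plant import snapshot
rows([(.558,.175,.13,-176.9)],-1)
for n in ("wrist","top","side"):
    s=snapshot(n);pickle.dump(s,open(n+"4.pkl","wb"))
    if n=="wrist": cv2.imwrite("pics/w4.png",s["img"][:,:,::-1])
    if n=="side": crop(s,190,90,200,150,4,"pics/s4.png")
    if n=="top": crop(s,90,130,180,120,4.4,"pics/t4.png")
rows([(.558,.175,.13,-176.9)],-1)
E
```

```text
now 7.8 [0.5578 0.1769 0.1313] [ 1.7996e+02  8.0000e-02 -1.7685e+02] F [ 0.36 -0.22 -1.12] open 0.0137
-0.000 -0.002 0.001 0.0 0.1 0.0 -1; 
now 7.95 [0.558  0.1751 0.1309] [ 1.7998e+02  5.0000e-02 -1.7687e+02] F [ 0.44 -0.56 -0.83] open 0.0132
-0.000 -0.000 0.001 0.0 0.0 0.0 -1;
```

View pics/w4.png

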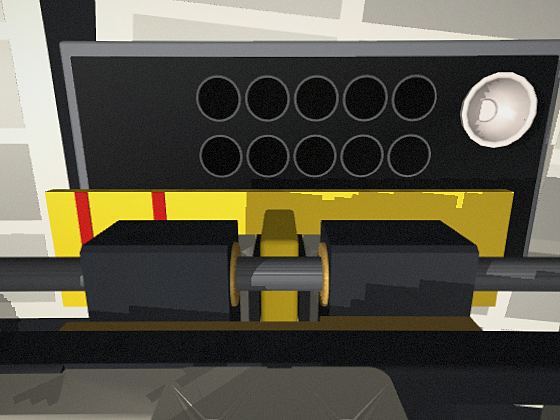

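View pics/s4.png

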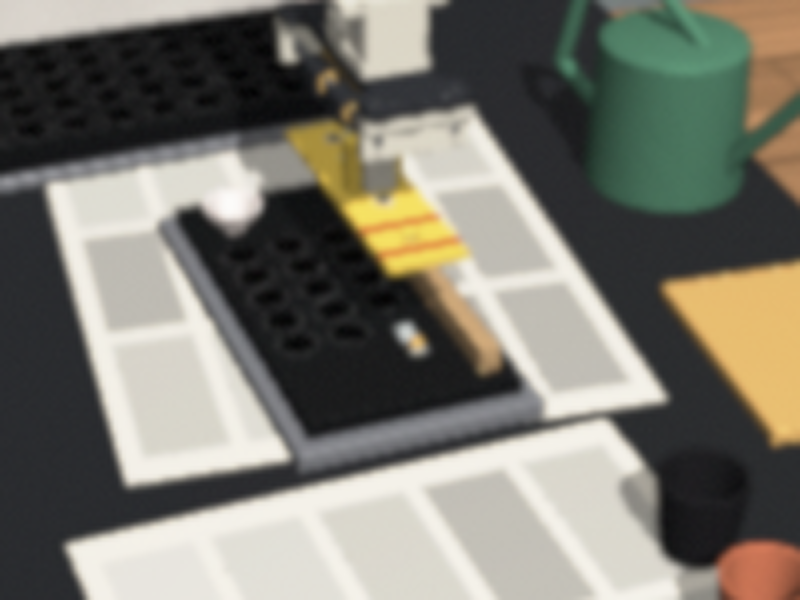

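View pics/t4.png

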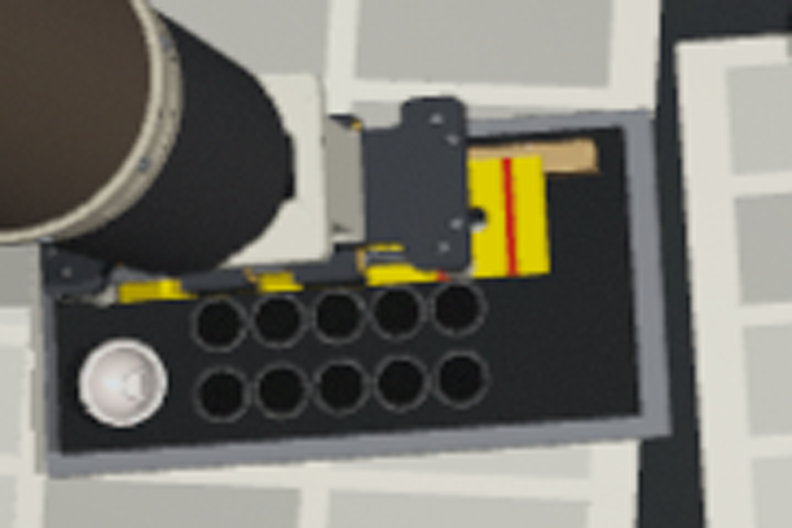

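The wrist view shows the strip held square: edge at row 190, ends at columns 47 and 513, grip at column 280. The side and top crops show its red end short of the pin and on the robot side of the fence. Next I measure the strip in the hand.

```bash
python3 - <<'E'
from h import *
s=pickle.load(open("wrist4.pkl","rb"))
img=s["img"];hsv=cv2.cvtColor(img,cv2.COLOR_RGB2HSV)
m=((hsv[...,0]>20)&(hsv[...,0]<35)&(hsv[...,1]>150)&(hsv[...,2]>80))
# near edge rows (subpixel ~) for columns
cols=[60,120,180,230,330,400,450,505]
e=[(c,np.where(m[150:230,c])[0].min()+150-.5) for c in cols];print(e)
z=.1313-.0126+.006
L=at_z(s,e,z)[:,:2];p=np.polyfit(L[:,1],L[:,0],1)
print("edge yaw",90-np.degrees(np.arctan(p[0])),"x at .175:",np.polyval(p,.1769))
for r in (200,212):
    cc=np.where(m[r])[0];print(r,cc.min(),cc.max(),at_z(s,[[cc.min()-.5,r],[cc.max()+.5,r]],z).round(4))
t=pickle.load(open("top4.pkl","rb"))
f=lambda a:(np.array(a,float)+.5)/4.4-.5+[90,130]
z=.1311-.0066
print("top: end corners",at_z(t,f([[541,158],[549,273]]),z).round(4),"hole",at_z(t,f([478,219]),z).round(4))
print("tool",[.558,.1755])
print("range plate",by_range(s,[[60,210],[500,210],[100,200],[470,205]]).round(4))
E
```

```text
[(60, np.float64(188.5)), (120, np.float64(188.5)), (180, np.float64(188.5)), (230, np.float64(188.5)), (330, np.float64(188.5)), (400, np.float64(188.5)), (450, np.float64(188.5)), (505, np.float64(188.5))]
edge yaw 93.15773713631727 x at .175: 0.5268550734530308
200 46 512 [[0.5386 0.0655 0.1247]
 [0.5264 0.2863 0.1247]]
212 48 510 [[0.5445 0.0659 0.1247]
 [0.5323 0.2866 0.1247]]
top: end corners [[0.592  0.0671 0.1245]
 [0.5329 0.0629 0.1245]] hole [[0.5611 0.0994 0.1245]]
tool [0.558, 0.1755]
range plate [[0.5429 0.0723 0.1255]
 [0.5315 0.2812 0.1251]
 [0.5372 0.0911 0.1248]
 [0.5298 0.2664 0.1254]]
```

Emit:
jog_arm:
  targets: "-0.001 0.001 0.015 0 0 0 -1; -0.002 0.001 0.030 0 0 0 -1; -0.003 0.001 0.045 0 0 0 -1; -0.004 0.001 0.058 0 0 0 -1; -0.004 0.001 0.068 0 0 0 -1; -0.004 0.001 0.074 0 0 0 -1; -0.004 0.001 0.075 0 0 0 -1; -0.004 0.001 0.075 0 0 0 -1"

```text
clock: 8.95
tool_pos: [0.5622, 0.1765, 0.0562]
orientation: [180.0, 0.1, -176.9]
force: [-0.5, 0.3, -1.3]
opening: 0.0134
```

```bash
python3 - <<'E'
from h import *
from plant import snapshot
rows([(.562,.176,.056,-176.9)],-1)
s=snapshot("top");pickle.dump(s,open("top5.pkl","wb"));crop(s,160,140,90,70,8,"pics/t5.png")
s=snapshot("side");pickle.dump(s,open("side5.pkl","wb"));crop(s,250,130,100,80,8,"pics/s5.png")
rows([(.562,.176,.056,-176.9)],-1)
E
```

```text
now 8.95 [0.5622 0.1765 0.0562] [ 1.7997e+02  8.0000e-02 -1.7687e+02] F [-0.52  0.34 -1.25] open 0.0134
0.000 -0.001 0.000 0.0 0.1 0.0 -1; 
now 9.05 [0.5622 0.1765 0.0564] [ 1.7996e+02  9.0000e-02 -1.7687e+02] F [0.78 0.59 0.01] open 0.0142
0.000 -0.001 0.000 0.0 0.1 0.0 -1;
```

View pics/t5.png

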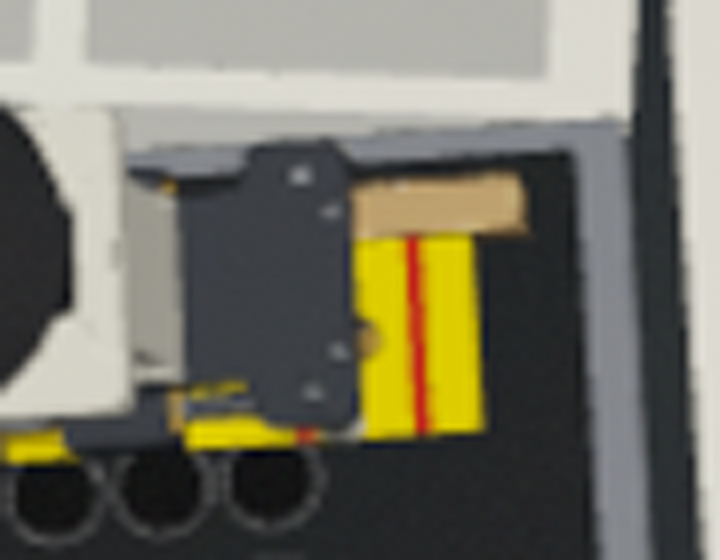

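View pics/s5.png

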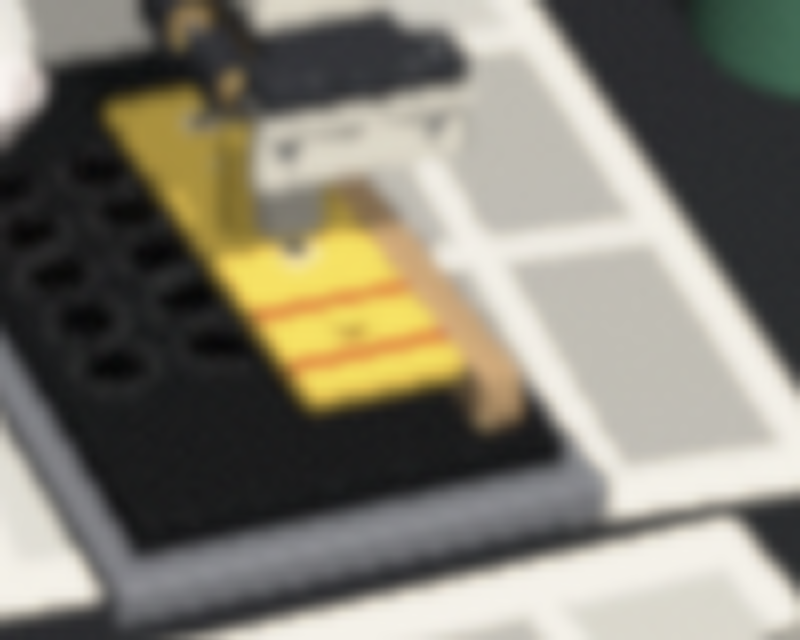

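The top crop shows the hole at (366,340) with something brass-brown visible in it, and the strip edge near the fence. The side crop shows the strip just above deck level with the red end by the pin. Next I lower to just above the pin and close up to the fence in small steps.

Emit:
jog_arm:
  targets: "0 -0.0005 0.002 0 0 0 -1; 0 -0.0005 0.004 0 0 0 -1; 0 -0.0005 0.005 0 0 0 -1; -0.0005 -0.0005 0.005 0 0 0 -1; -0.001 -0.0005 0.005 0 0 0 -1; -0.0015 -0.0005 0.005 0 0 0 -1; -0.0015 -0.0005 0.005 0 0 0 -1; -0.0015 -0.0005 0.005 0 0 0 -1"

```text
clock: 10.05
tool_pos: [0.563, 0.176, 0.0512]
orientation: [180.0, 0.0, -176.9]
force: [-5.1, 1.0, 0.4]
opening: 0.0139
```

```bash
python3 - <<'E'
from h import *
from plant import snapshot
rows([(.5645,.176,.0515,-176.9)],-1,nd=4)
s=snapshot("wrist");pickle.dump(s,open("w6.pkl","wb"));cv2.imwrite("pics/w6.png",s["img"][:,:,::-1])
s=snapshot("top");pickle.dump(s,open("top6.pkl","wb"));crop(s,190,150,50,40,14,"pics/t6.png")
rows([(.5645,.176,.0515,-176.9)],-1,nd=4)
E
```

```text
now 10.05 [0.563  0.176  0.0512] [ 1.7997e+02  2.0000e-02 -1.7687e+02] F [-5.14  0.99  0.38] open 0.0139
-0.0015 -0.0000 -0.0003 0.0 0.0 0.0 -1; 
now 10.15 [0.5631 0.176  0.0512] [ 1.7997e+02  3.0000e-02 -1.7687e+02] F [-5.2   0.62  0.66] open 0.0135
-0.0014 -0.0001 -0.0003 0.0 0.0 0.0 -1;
```

View pics/t6.png

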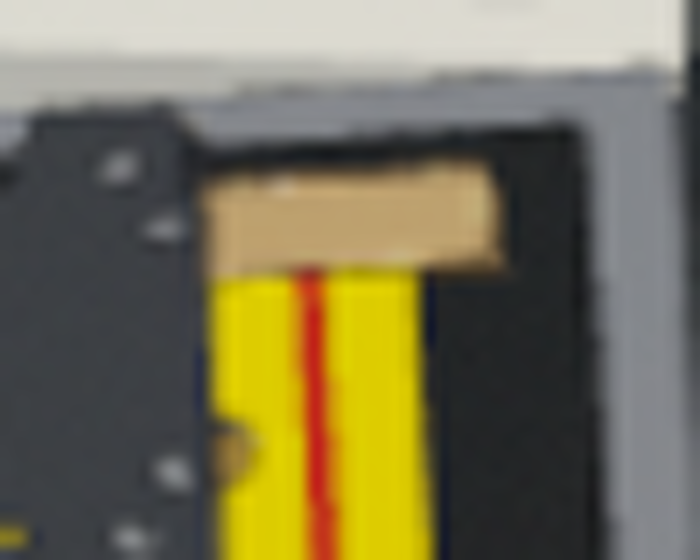

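View pics/w6.png

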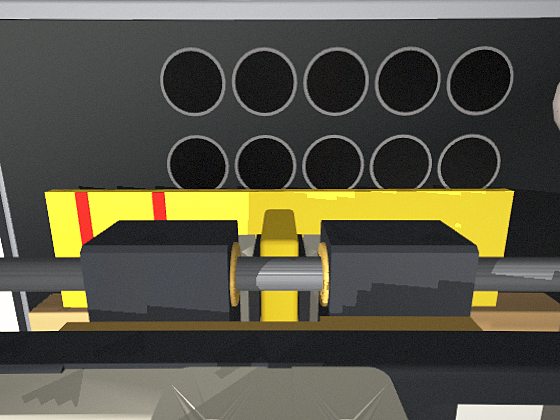

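The fence contact showed at 5 N, so I'll ease off. The top crop shows the strip's edge at the fence (row 270), with the hole and brass pin at (235,450). Check of hole against pin in this one camera:

```bash
python3 - <<'E'
from h import *
s=pickle.load(open("top6.pkl","rb"));t0=pickle.load(open("top0.pkl","rb"))
f=lambda a:(np.array(a,float)+.5)/14-.5+[190,150]
z=.0512-.0126+.006
e=at_z(s,f([[424,290],[429,400],[433,540]]),z)[:,:2];print(e.round(4))
yd=np.array([np.cos(np.radians(93.13)),np.sin(np.radians(93.13))])
print("end proj along y",e@yd,"hole est",e@yd+.035,"hole right edge",at_z(s,f([261,452]),z)[:,:2]@yd+.0065)
crop(t0,190,175,25,15,28,"pics/t0pin.png")
for p in ([.5676,.1003],[.5678,.0994]): print("pin proj",np.dot(p,yd))
print("tool based hole",np.dot([.562,.175],yd)-.075)
E
```

```text
[[0.595  0.0641]
 [0.5756 0.0632]
 [0.551  0.0625]]
end proj along y [0.03152639 0.0317126  0.03236257] hole est [0.06652639 0.0667126  0.06736257] hole right edge [0.06816965]
pin proj 0.06915848445012107
pin proj 0.06824890672643091
tool based hole 0.06905281749702048
```

View pics/t0pin.png

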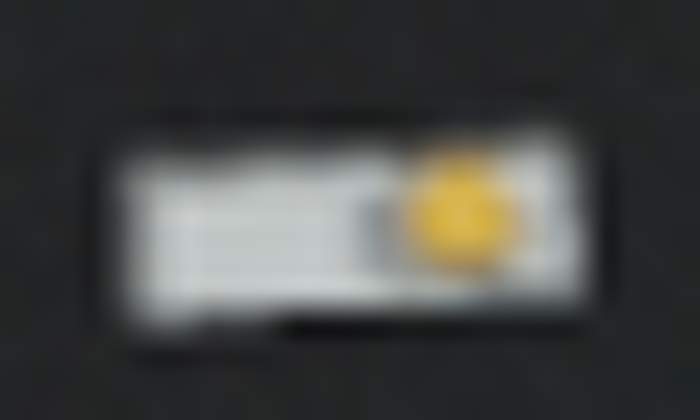

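Emit:
jog_arm:
  targets: "0.0006 0.0005 0 0 0 0 -1; 0.0006 0.0005 0.0005 0 0 0 -1; 0.0006 0.0005 0.001 0 0 0 -1; 0.0006 0.0005 0.0015 0 0 0 -1; 0.0006 0.0005 0.002 0 0 0 -1; 0.0006 0.0005 0.0025 0 0 0 -1; 0.0006 0.0005 0.0025 0 0 0 -1; 0.0006 0.0005 0.0025 0 0 0 -1"

```text
clock: 11.15
tool_pos: [0.5625, 0.1764, 0.0487]
orientation: [180.0, 0.0, -176.9]
force: [-0.3, 0.5, -1.0]
opening: 0.0139
```

Emit:
jog_arm:
  targets: "0 0 0.0003 0 0 0 -1; 0 0 0.0006 0 0 0 -1; 0 0 0.0009 0 0 0 -1; 0 0 0.0012 0 0 0 -1; 0 0 0.0015 0 0 0 -1; 0 0 0.0018 0 0 0 -1; 0 0 0.002 0 0 0 -1; 0 0 0.002 0 0 0 -1"

```text
clock: 12.15
tool_pos: [0.5624, 0.1764, 0.0467]
orientation: [180.0, 0.0, -176.9]
force: [0.8, -0.0, -2.0]
opening: 0.0139
```

```bash
python3 - <<'E'
from h import *
from plant import telemetry
o=telemetry.get_obs();print(o["force"],o["moment"],o["tool_pos"])
E
```

```text
[ 0.77326646 -0.04661635 -2.04172622] [ 0.10490403 -0.16992684  0.0164493 ] [0.56244843 0.17641617 0.04671894]
```

No contact although the underside is below the pin's top, so the hole appears to be over the pin. I keep lowering gently.

Emit:
jog_arm:
  targets: "0 0 0.0004 0 0 0 -1; 0 0 0.0008 0 0 0 -1; 0 0 0.0012 0 0 0 -1; 0 0 0.0016 0 0 0 -1; 0 0 0.002 0 0 0 -1; 0 0 0.0024 0 0 0 -1; 0 0 0.0027 0 0 0 -1; 0 0 0.0027 0 0 0 -1"

```text
clock: 13.15
tool_pos: [0.5625, 0.1764, 0.044]
orientation: [180.0, 0.0, -176.9]
force: [0.3, -0.3, -1.4]
opening: 0.0141
```

```bash
python3 - <<'E'
from h import *
from plant import telemetry,snapshot
o=telemetry.get_obs();print(o["force"],o["moment"],o["tool_pos"])
s=snapshot("side");pickle.dump(s,open("side7.pkl","wb"));crop(s,250,130,100,80,8,"pics/s7.png")
s=snapshot("wrist");pickle.dump(s,open("w7.pkl","wb"));cv2.imwrite("pics/w7.png",s["img"][:,:,::-1])
E
```

```text
[ 0.30843735 -0.32384086 -1.37715908] [ 0.09841169 -0.16550349 -0.00436218] [0.56245619 0.1764059  0.04399519]
```

View pics/s7.png

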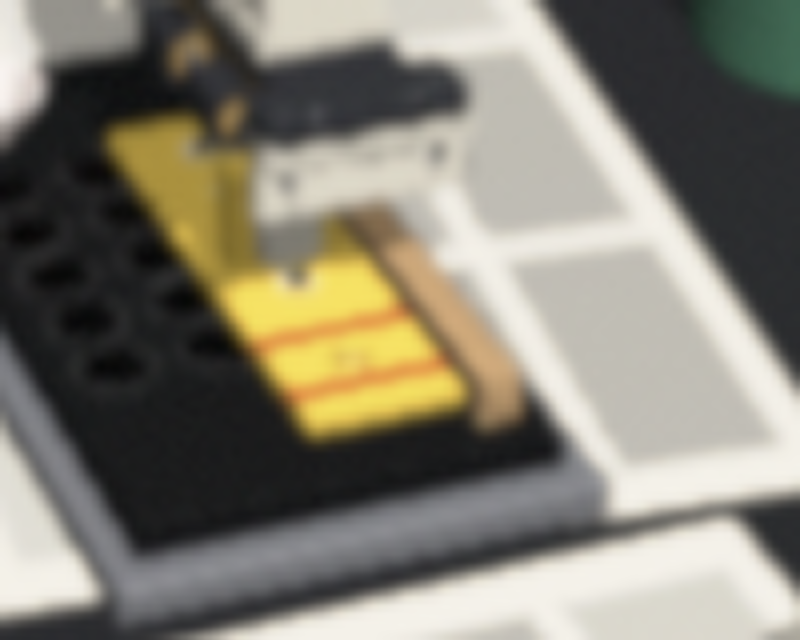

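View pics/w7.png

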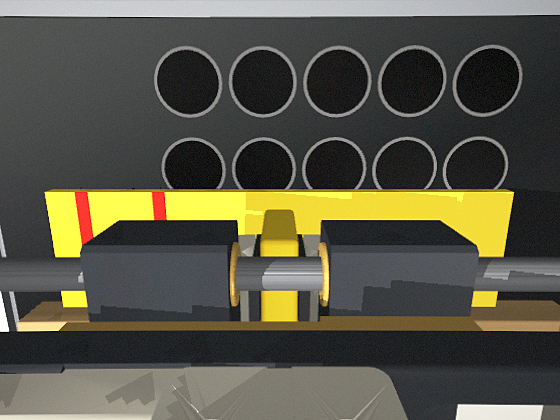

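Emit:
jog_arm:
  targets: "0 0 0.0003 0 0 0 -1; 0 0 0.0006 0 0 0 -1; 0 0 0.0009 0 0 0 -1; -0.0002 0 0.0010 0 0 0 -1; -0.0004 0 0.0011 0 0 0 -1; -0.0004 0 0.0012 0 0 0 -1; -0.0004 0 0.0012 0 0 0 -1; -0.0004 0 0.0012 0 0 0 -1"

```text
clock: 14.25
tool_pos: [0.5628, 0.1764, 0.0428]
orientation: [180.0, 0.0, -176.9]
force: [-0.7, -0.0, -1.4]
opening: 0.0138
```

Emit:
jog_arm:
  targets: "-0.0002 0 0.0001 0 0 0 -1; -0.0003 0 0.0002 0 0 0 -1; -0.0003 0 0.0003 0 0 0 -1; -0.0003 0 0.0004 0 0 0 -1; -0.0003 0 0.0005 0 0 0 -1; -0.0003 0 0.0005 0 0 0 -1; -0.0003 0 0.0005 0 0 0 -1; -0.0003 0 0.0005 0 0 0 -1"

```text
clock: 15.25
tool_pos: [0.563, 0.1764, 0.0424]
orientation: [180.0, 0.0, -176.9]
force: [-2.2, -0.1, 2.4]
opening: 0.0138
```

Light contact with the fence (2 N) and deck (about 4 N). Releasing.

Emit:
jog_arm:
  targets: "0 0 0 0 0 0 -0.5; 0 0 0 0 0 0 -0.3; 0 0 0 0 0 0 -0.3; 0 0 0 0 0 0 -0.3; 0 0 -0.005 0 0 0 -0.3; 0 0 -0.02 0 0 0 -0.3; 0 0 -0.04 0 0 0 -0.3; 0 0 -0.06 0 0 0 -0.3"

```text
clock: 16.25
tool_pos: [0.5633, 0.1765, 0.1042]
orientation: [180.0, 0.1, -176.9]
force: [-0.7, -0.1, -0.4]
opening: 0.0305
```

```bash
python3 - <<'E'
from h import *
from plant import telemetry,snapshot
o=telemetry.get_obs();print(o["force"],o["tool_pos"],o["opening"])
s=snapshot("side");pickle.dump(s,open("side8.pkl","wb"));crop(s,250,130,100,80,8,"pics/s8.png")
s=snapshot("wrist");pickle.dump(s,open("w8.pkl","wb"));cv2.imwrite("pics/w8.png",s["img"][:,:,::-1])
b=(.5,.02,.2,-176.9)
rows([(.555,.176,.15,-176.9),(.53,.16,.19,-176.9),(.48,.13,.21,-176.9),(.43,.1,.21,-176.9)],.5)
E
```

```text
[-0.72504854 -0.14053751 -0.38695455] [0.56326992 0.17651717 0.10417395] 0.03054656113526404
now 16.35 [0.5647 0.1773 0.1059] [ 179.85    0.29 -176.84] F [ 0.23  0.06 -0.58] open 0.0306
0.010 -0.001 -0.044 0.2 0.3 0.1 0.5; 
0.035 -0.015 -0.084 0.2 0.3 0.1 0.5; 
0.087 -0.042 -0.105 0.2 0.3 0.1 0.5; 
0.138 -0.069 -0.105 0.2 0.3 0.1 0.5;
```

View pics/s8.png

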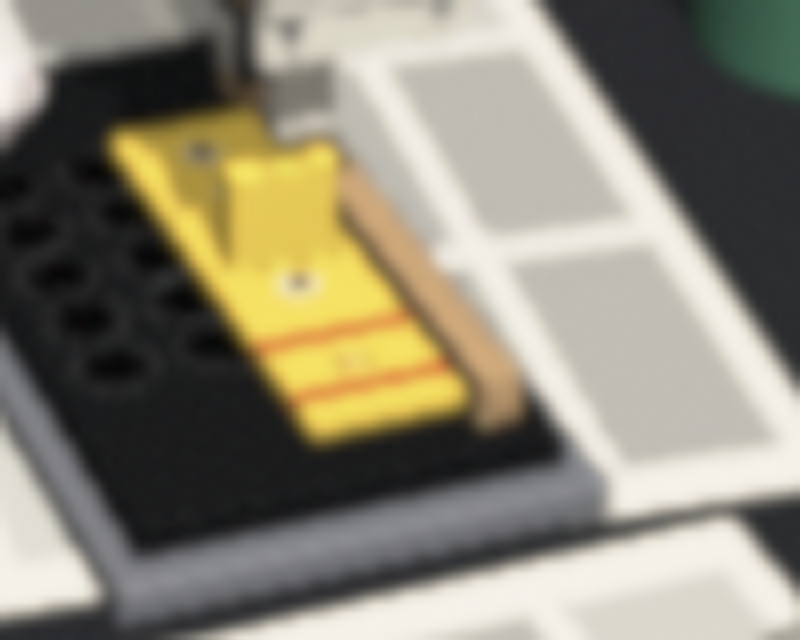

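View pics/w8.png

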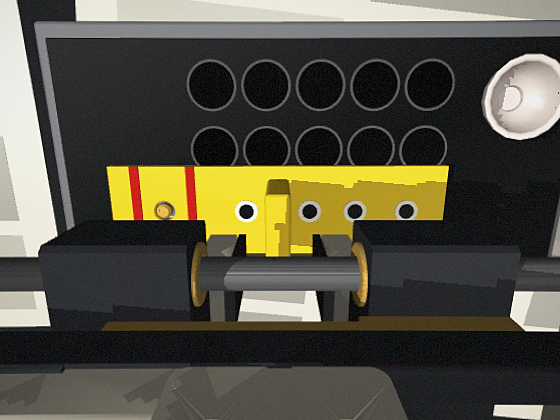

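The strip is released. In the wrist view the brass pin stands in the hole at (165,211), and in the side crop the strip lies flat along the fence. I back off upward to view it from the top and from a distance with the wrist camera.

Emit:
jog_arm:
  targets: "0 0 -0.04 0 0 0 -0.3; 0.01 -0.001 -0.08 0 0 0 -0.3; 0.03 -0.01 -0.1 0 0 0 -0.3; 0.05 -0.025 -0.11 0 0 0 -0.3; 0.075 -0.04 -0.11 0 0 0 -0.3; 0.095 -0.05 -0.11 0 0 0 -0.3; 0.1 -0.055 -0.11 0 0 0 -0.3; 0.1 -0.055 -0.11 0 0 0 -0.3"

```text
clock: 17.35
tool_pos: [0.4675, 0.1165, 0.2157]
orientation: [179.8, 0.3, -176.8]
force: [0.2, -0.3, 0.1]
opening: 0.0306
```

```bash
python3 - <<'E'
from h import *
from plant import telemetry,snapshot
o=telemetry.get_obs();print(o["force"],o["tool_pos"],o["clock"])
s=snapshot("top");pickle.dump(s,open("top9.pkl","wb"));crop(s,90,130,180,120,4.4,"pics/t9.png")
s=snapshot("wrist");pickle.dump(s,open("w9.pkl","wb"));cv2.imwrite("pics/w9.png",s["img"][:,:,::-1])
s=snapshot("side");pickle.dump(s,open("side9.pkl","wb"));cv2.imwrite("pics/s9.png",s["img"][:,:,::-1])
E
```

```text
[ 0.24329665 -0.27872302  0.07306355] [0.46753718 0.11654885 0.21569442] 17.35
```

View pics/t9.png

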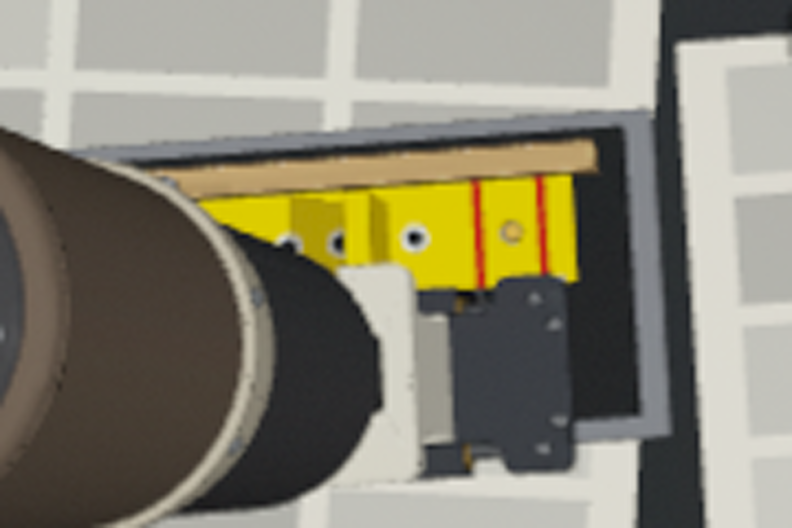

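View pics/s9.png

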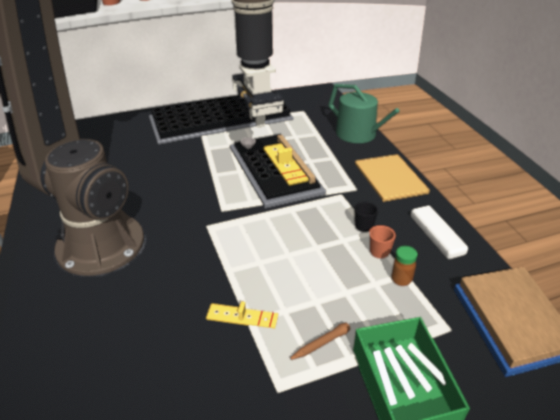

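View pics/w9.png

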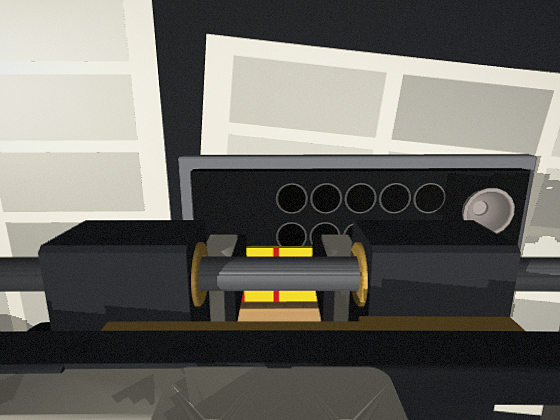

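The top crop shows the pin in the hole at (512,231) and the strip along the fence. The side view shows everything else in place. Numeric check of flatness and straightness:

```bash
python3 - <<'E'
from h import *
t=pickle.load(open("top9.pkl","rb"));P=cloud(t)
f=lambda a:(np.array(a,float)+.5)/4.4-.5+[90,130]
def zat(c): 
    u,v=np.round(f(c)).astype(int); return np.median(P[v-1:v+2,u-1:u+2,2]).round(4)
print("top z: hole end",zat([560,250]),zat([560,200]),"mid",zat([440,260]),zat([440,200]),"far",zat([250,210]),zat([220,212]))
def m_yellow(s):
    h=cv2.cvtColor(s["img"],cv2.COLOR_RGB2HSV); return (h[...,0]>22)&(h[...,0]<35)&(h[...,1]>200)&(h[...,2]>80)
s=pickle.load(open("w8.pkl","rb"));m=m_yellow(s);Q=cloud(s)
k=m.copy();k[:168]=0;k[205:]=0
for a,b in ((110,128),(145,185),(200,260),(300,360),(380,440)):
    kk=k.copy();kk[:,:a]=0;kk[:,b:]=0;print("wrist z",a,np.median(Q[kk][:,2]).round(4))
e=[(c,np.where(m[150:200,c])[0].min()+150-.5) for c in (112,120,160,210,250,300,350,400,440)];print(e)
L=at_z(s,e,.036)[:,:2];p=np.polyfit(L[:,1],L[:,0],1);print("edge yaw",90-np.degrees(np.arctan(p[0])))
# side: strip +x edge / fence
sd=pickle.load(open("side9.pkl","rb"));crop(sd,225,125,110,85,7,"pics/s9c.png")
# top edges strip +x edge vs fence
T=at_z(t,f([[210,201],[572,176]]),.036)[:,:2];d=T[0]-T[1];print("top +x edge yaw",np.degrees(np.arctan2(d[1],d[0])))
T=at_z(t,f([[210,195],[590,170]]),.05)[:,:2];d=T[0]-T[1];print("fence yaw",np.degrees(np.arctan2(d[1],d[0])))
crop(t,130,160,100,40,8,"pics/t9c.png")
E
```

```text
top z: hole end 0.0368 0.0363 mid 0.0354 0.035 far 0.0365 0.0357
wrist z 110 0.0364
wrist z 145 0.0365
wrist z 200 0.0364
wrist z 300 0.0364
wrist z 380 0.0364
[(112, np.float64(165.5)), (120, np.float64(165.5)), (160, np.float64(165.5)), (210, np.float64(165.5)), (250, np.float64(165.5)), (300, np.float64(165.5)), (350, np.float64(164.5)), (400, np.float64(164.5)), (440, np.float64(164.5))]
edge yaw 93.38379635603071
top +x edge yaw 93.10040469262309
fence yaw 92.90781756881611
```

View pics/s9c.png

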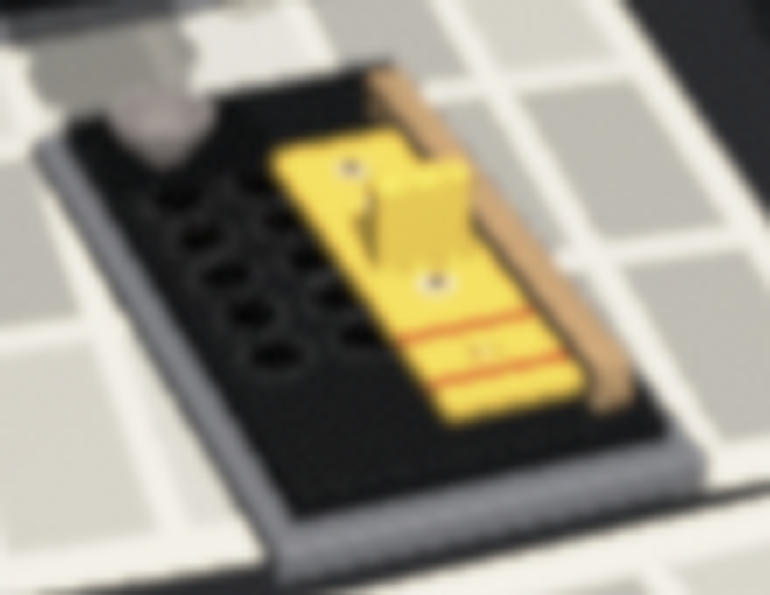

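View pics/t9c.png

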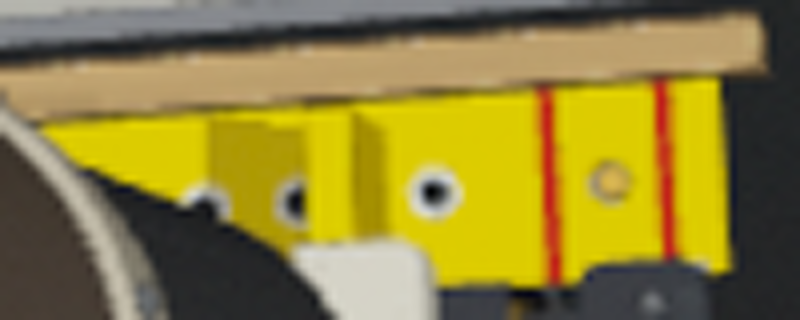

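The strip lies flat: the wrist camera reads 36.4 mm all along its top. It sits straight at the fence, with the pin in the hole at (610,182). Handing in.

```bash
python3 -c "
from plant import job
print(job.close_job())"
```

```text
the job is handed in; nothing more can be done
None
```

The larger yellow strip is seated on the frame along the fence, with its hole over the brass pin. I let go, backed the arm clear and handed the job in at about 17.5 s.

I gripped it by its grip block, set it lightly against the fence and lowered it in small steps. The hole slid straight over the pin, so no search along the fence was needed. The highest contact force I read was about 5 N, when it first touched the fence.

What the last checks showed:
- **Flatness:** the wrist camera read the strip's top at 36.4–36.5 mm all along, against 36 mm expected. The top camera's coarser depth gave 35–37 mm.
- **Straightness:** the strip's long edge measured 93.1° (top camera) and 93.4° (wrist camera), against 92.8–93.4° for the fence. The remaining 0.2–0.5° difference is about what I can measure.
- **Pin:** it is visible inside the hole in the top and wrist pictures.
- **Other things:** in the last side picture the dish, pots, jar, dibber and small strip stand where they were.

One early reading was wrong: the network put the seed dish where the black pot stands. I took the dish's position from the picture instead.

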